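# Open the dish incubator, lock its lid stay, load the dish

## Task

Raise the lid of the small benchtop incubator by its front bar and press the knee of the folding stay on its side past straight until it stops, so that the lid is locked up by itself. Then take the small round culture dish from the bench and set it down gently, flat and upright, on the plate inside, and let go. Leave the other things on the bench where they are.

Things in the scene. Friction and masses are not known exactly. Their poses are not given: they have to be found in the camera images.
- case: Incubator: fixed white open-topped case, 160 mm deep (x) x 240 wide (y) x 120 high, walls 8 mm, shut by a lid. Origin: centre of its underside on the bench; -x is its front (to the robot), +y its left, z up. It stands at a varying place and yaw.
- plate (a point): Centre of the flat aluminium plate inside the case, where the dish goes: its top is 70 mm above the bench and 50 mm below the rim; free inside 144 (x) by 224 (y) mm. Case axes.
- hinge (a point): Middle of the lid's hinge axis, which runs along the case's y at x = +80, z = 121 mm of the case's frame (its far top edge). Case axes.
- lid_bar (a point): Middle of the lid's front bar: round steel, 12 mm thick, 120 mm long along y, on two 12 mm arms 35 mm ahead of the lid's front edge; open below and behind it (29 mm from bar to lid edge, 108 mm between arms). 195 mm from the hinge axis and 5 mm above the lid's underside plane; lid shut: x = -115, z = 126 mm in the case's frame. Turns with the lid.
- lid (a joint): Lid angle, rad: 0 shut, grows as the front rises. A 10 mm plate, 160 x 240 mm, 0.4 kg (up to a third more or less), hinged on its far edge. The hinge is stiff: from about 1.2 rad up the lid stays where left, lower it may fall shut. The stay stops it at 1.48 (stay straight); with the stay locked it rests at about 1.47.
- stay (a joint): Knee angle of the folding stay, rad: 0 folded (lid shut), 2.46 with its links in line, 2.62 at its stop just past straight, where it is locked. It straightens as the lid rises (about 1.77 at lid 1.3, 1.95 at 1.38) but goes past straight only when the knee is pressed, with some newtons; light friction keeps it where it is left.
- stay_pad (a point): Middle of the black thumb pad on the stay's knee: cylinder 16 mm thick, 34 long along y, out from the case's right (-y) side. In the case's frame, mm: (-73, -145, 108) with the lid shut; (41, -145, 135) when locked. As the lid rises the knee bulges to the front and up; press it rearward and down along (0.83, 0, -0.55).
- stay_foot (a point): Pivot of the stay's lower link on the outside of the case's right wall, at x = -5, z = 76 mm of the case's frame. The stay is two flat steel links 12 mm wide, 75 mm between pivots; the upper one is pinned to the lid 80 mm from the lid's hinge. Case axes.
- dish: The small culture dish, loose on the bench to the right or left of the incubator: a closed flat disc, 58 mm across and 18 mm high, clear glass below, white lid above (the upper 10 mm is the full 58 mm, the lower part 52 mm); about 50 g. Origin: centre of its underside, z up.
- jar: Bystander: loose amber jar, 54 mm across, 75 mm high, on the side where the dish is not. Origin: centre of its underside.
- timer: Bystander: white timer, 60 x 70 x 20 mm, lying to the left. Origin: centre of its underside.
- spatula: Bystander: flat steel spatula, 190 mm long, lying behind the right-hand place. Origin: under its middle.

How it is judged:
By the outcome, as a careful person would: the job done as asked, in the order asked, and still so for the second after the job is handed in, with the robot touching nothing.
It also fails if it takes over 70 s, if anything falls off the work surface, if the arm or the gripper's body presses on something with over 40 N, if the wrist force passes 120 N, or if a joint passes its speed limit or range.

## Robot

A 6-joint arm with a two-finger parallel gripper is mounted at the origin on the work surface. World frame = base frame: x ahead of the robot, y to its left, z up, the work surface at z = 0. Lengths are in m, angles in rad, forces in N, time in s.
With the tool pointing down it reaches from about 0.375 to 0.975 m from the base axis. Payload 3.8 kg.
Tool frame: the origin (TCP) lies midway between the tips of the shut fingers; the grasp point (between the pads) lies 19 mm behind it; z points along the fingers, y is the line along which they close (so a half turn about z gives the same grasp; the last joint's range is limited). The gripper opens to 88 mm and grips with 3 to 60 N. Pads are 18 mm wide; open, the fingers measure 123 mm over their backs; the gripper's body (75 mm by 187 mm) begins 45 mm behind the grasp point.
Start: joints at [1.2, 0.264, 1.604, -0, 1.274, -0.037], TCP at [0.221, 0.638, 0.239] pointing down, gripper open.
Joint ranges: [-2.63, 2.63], [-0.94, 2.18], [0.31, 2.57], [-1.31, 4.45], [0, 2.66], [-2.55, 2.55]. Speed limits (rad/s): [2.57, 2.57, 3.14, 3.14, 3.14, 3.14].

## Interface

Orientations are given as a unit quaternion [w, x, y, z].
In Python, from bench import r, optics, monitor gives the robot as it stands (r), with the cameras (optics) and the readings (monitor).
- The arm moves only by the tool drive_effector, called after "Call:" by a JSON object that holds its "op" and its "data". Schema: {"type":"object","properties":{"rows":{"type":"object","properties":{"dx":{"type":"array","items":{"type":"number"},"minItems":1,"maxItems":12},"dy":{"type":"array","items":{"type":"number"},"minItems":1,"maxItems":12},"dz":{"type":"array","items":{"type":"number"},"minItems":1,"maxItems":12},"drx":{"type":"array","items":{"type":"number"},"minItems":1,"maxItems":12},"dry":{"type":"array","items":{"type":"number"},"minItems":1,"maxItems":12},"drz":{"type":"array","items":{"type":"number"},"minItems":1,"maxItems":12},"aperture":{"type":"array","items":{"type":"number"},"minItems":1,"maxItems":12}},"additionalProperties":false,"required":["dx","dy","dz","drx","dry","drz","aperture"]},"grip_n":{"type":"number"},"only":{"type":"string"},"quiet":{"type":"boolean"},"lines":{"type":"string"}},"required":["rows"],"additionalProperties":false}. rows is an object with one list for each field, all of the same length, 1 to 12, a row being the entries at one place: dx, dy, dz (the shift in fractions of the full range, 1 being 1 m), drx, dry, drz (a rotation vector in fractions of the full range, 1 being 2 rad), aperture (the opening from 0.0 (shut) to 1.0 (fully open)); each row is the pose to reach, as a shift and turn from the pose commanded when the call began, along the tool's axes at that moment; what a row does not reach only later rows make up. A row lasts 1/10 s, in which the tool goes at most 0.05 m and 0.15 rad, less where a joint would pass 70% of its speed; a pose out of reach is approached as far as the arm can. The fingers move at their own pace and stop on an object; grip_n is the grip in N (left out, the last holds). Time passes only in rows, so rows that do not move let the fingers close. The tool returns the time, the measured TCP pose, the force, the opening and the grip force at its end. only (a regular expression) keeps the lines of the reply that match it, lines (a string "A,B") keeps lines A to B, and quiet returns only ok. Shift and turn numbers lie between -1 and 1, and a call with a number outside is refused. Input that does not fit is refused with a message, and nothing moves.
- monitor.sense(): the state, without advancing time (a new reading comes with each control period).
- optics.snapshot(name): name is "scene" or "top" or "wrist"; returns the picture (420x560x3 uint8, red, green, blue); there is no depth.
- optics.camera_info(name): a dict with "fx", "fy", "cx", "cy" (pixels), "D" ([k1, k2, p1, p2, k3] as OpenCV has them; the pictures are not rectified), "world_from_camera" (4x4, takes a point from camera to world coordinates). Camera axes: x right, y up, looking along -z (the intrinsics and any distortion apply to the point x, -y, -z); pixel columns grow to the right and rows downward; lengths in m; the calibration is good to about 2 mm. A picture is of the moment at which its call begins: read the wrist's pose just before it. camera_info takes no time and is no camera call; for the wrist camera it gives the pose at the moment of the call.
- r.close_job(): hands the job in; it is judged then, once.
The state is a dict: "time_s": time; "q": joint angles; "qd": joint speeds; "tau": joint torques, N m; "eef_pos": TCP position; "tcp_rot": TCP orientation; "wrist_force": force on the tool from outside, world axes, zero at the start; "ft_torque": the same for the moment, N m; "gripper_width": opening from 0.0 (shut) to 1.0 (fully open); "grasp_force": force on a finger pad.
Only numpy, scipy, OpenCV 4.12 (cv2) and the standard library are available. Lean on these libraries where they do the work, as an engineer would, in place of code of your own. Each camera call takes 0.05 s, during which the arm holds its last target. There are 200 camera calls.

## Working session

There is one attempt and no reset: what is moved stays moved. The work goes in short steps, Python scripts to look and compute and a tool call to move; the robot and the scene stay as the last step left them, time stands still between calls to the robot, and variables do not carry over. Pictures are saved under pics/ and viewed, at most 10 in all, crops included, and the job is handed in when it is done.

```bash
ls; mkdir -p pics; python3 - <<'E'
from bench import r, optics, monitor
import cv2,numpy as np
for n in("scene","top"):
    im=optics.snapshot(n);cv2.imwrite(f"pics/{n}0.png",im[:,:,::-1])
    c=optics.camera_info(n);print(n,c["fx"],c["fy"],c["cx"],c["cy"],c["D"]);print(np.round(c["world_from_camera"],3))
s=monitor.sense();print(s["time_s"],s["eef_pos"],s["tcp_rot"],s["wrist_force"])
E
```

```text
bench.py
pics
scene 410.35798340467386 410.35798340467386 279.05386910641505 212.14610715031648 [-0.08713947  0.          0.          0.          0.        ]
[[-0.86  -0.373  0.347  0.926]
 [ 0.509 -0.637  0.579  0.521]
 [ 0.005  0.675  0.738  0.801]
 [ 0.     0.     0.     1.   ]]
top 379.2105614562768 379.2105614562768 279.51101192533554 203.23925208801165 [-0.00079682  0.          0.          0.          0.        ]
[[ 0.022  0.983 -0.182  0.424]
 [-0.999  0.015 -0.041 -0.039]
 [-0.037  0.183  0.982  0.913]
 [ 0.     0.     0.     1.   ]]
0.1 [0.22090759 0.63715143 0.2374889 ] [-2.20726912e-04  1.66141243e-01  9.86101426e-01 -1.00771853e-03] [ 0.163681    0.3573764  -1.12526052]
```

View pics/top0.png

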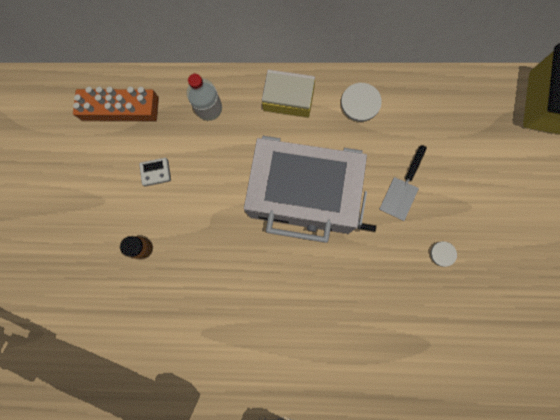

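View pics/scene0.png

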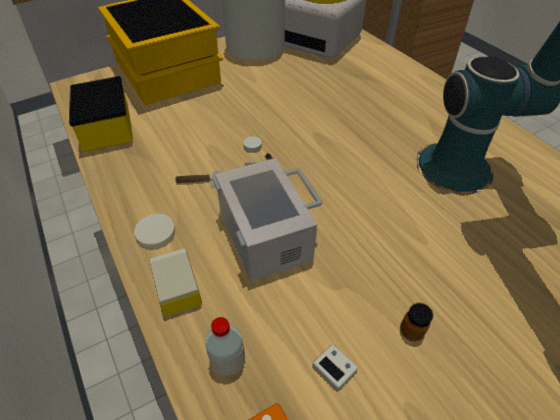

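The top view shows the case centred near (306,185), with its bar from about (268,236) to (328,240). The stay pad is at (368,228), the dish at (444,254) on the right and the jar at (136,247) on the left. The scene view agrees.

```bash
cat > h.py <<'E'
import numpy as np,cv2
from bench import r, optics, monitor
from scipy.spatial.transform import Rotation as R
def ray(n,px,c=None):
    c=c or optics.camera_info(n);K=np.array([[c["fx"],0,c["cx"]],[0,c["fy"],c["cy"]],[0,0,1]])
    u=cv2.undistortPoints(np.array([[px]],float),K,np.array(c["D"]))[0,0]
    T=np.array(c["world_from_camera"]);return T[:3,3],T[:3,:3]@np.array([u[0],-u[1],-1])
def onz(n,px,z,c=None):
    o,d=ray(n,px,c);return o+d*(z-o[2])/d[2]
def tool():
    s=monitor.sense();q=np.array(s["tcp_rot"]);return np.array(s["eef_pos"]),R.from_quat(q[[1,2,3,0]]),s
E
python3 - <<'E'
from h import *
im=cv2.imread("pics/top0.png")
cv2.imwrite("pics/crop1.png",cv2.resize(im[130:250,240:385],None,fx=5,fy=5,interpolation=cv2.INTER_CUBIC))
g=im[235:275,425:465].min(2)
m=(g>110).astype(np.uint8);n,l,st,ce=cv2.connectedComponentsWithStats(m)
i=1+np.argmax(st[1:,4]);print(st[i],ce[i]);p=ce[i]+[425,235];print(p,onz("top",p,.016))
print("jar",onz("top",(132,246),.07))
p,q,s=tool();print(p,q.as_matrix().round(3))
E
```

```text
[  7   6  33  26 537] [19.70204842 18.63314711]
[444.70204842 253.63314711] [ 0.47751948 -0.38698143  0.016     ]
jar [0.47750171 0.32554217 0.07      ]
[0.22090759 0.63715143 0.2374889 ] [[-0.945  0.328 -0.001]
 [ 0.328  0.945 -0.002]
 [ 0.    -0.002 -1.   ]]
```

View pics/crop1.png

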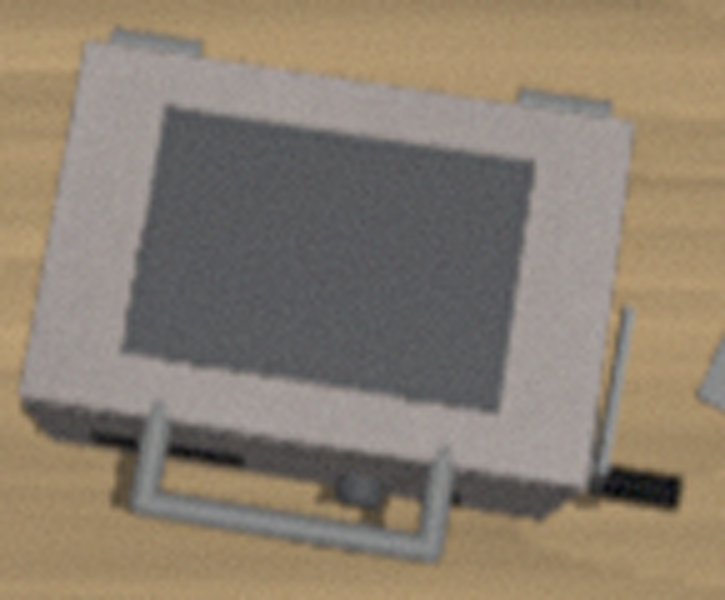

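The crop shows the lid's top corners at (87,43), (632,122), (585,490) and (25,400). The bar runs from (140,500) to (433,548) and the pad is centred at (643,487).

```bash
python3 - <<'E'
from h import *
f=lambda x,y:(240+(x+.5)/5-.5,130+(y+.5)/5-.5)
C=np.array([onz("top",f(*p),.131) for p in[(87,43),(632,122),(585,490),(25,400)]])
print(C.round(4)); print([np.linalg.norm(C[i]-C[i-1]).round(4) for i in range(4)])
B=np.array([onz("top",f(*p),.126) for p in[(148,500),(431,546)]]);print("bar",B.round(4),np.linalg.norm(B[0]-B[1]))
yv=C[0]-C[1]+C[3]-C[2]; xv=C[0]-C[3]+C[1]-C[2]
print("yaw",np.arctan2(-yv[0],yv[1]),np.arctan2(xv[1],xv[0]))
yaw=(np.arctan2(-yv[0],yv[1])+np.arctan2(xv[1],xv[0]))/2
c=C.mean(0);Rz=R.from_euler('z',yaw)
bm=B.mean(0);print("case",c,"from bar",bm-Rz.apply([-.115,0,0]),"baryaw",np.arctan2(-(B[0]-B[1])[0],(B[0]-B[1])[1]))
P=onz("top",f(643,487),.113);print("pad",P,Rz.inv().apply(P-c))
im=cv2.imread("pics/top0.png");h=cv2.cvtColor(im,cv2.COLOR_BGR2HSV)[230:280,420:470]
m=((h[:,:,1]<60)&(h[:,:,2]>90)).astype(np.uint8);n,l,st,ce=cv2.connectedComponentsWithStats(m)
i=1+np.argmax(st[1:,4]);print(st[i],onz("top",ce[i]+[420,230],.017))
w=optics.camera_info("wrist");p,q,s=tool();T=np.array(w["world_from_camera"]);print("cam in tool",q.inv().apply(T[:3,3]-p),(q.inv().as_matrix()@T[:3,:3]).round(2),w["fx"])
E
```

```text
[[ 0.712   0.0453  0.131 ]
 [ 0.6785 -0.189   0.131 ]
 [ 0.5204 -0.1668  0.131 ]
 [ 0.5543  0.0662  0.131 ]]
[np.float64(0.1591), np.float64(0.2367), np.float64(0.1597), np.float64(0.2354)]
bar [[ 0.5136  0.0137  0.126 ]
 [ 0.4966 -0.104   0.126 ]] 0.11891835394960586
yaw -0.14323410879949733 -0.1359583961612023
case [ 0.61631664 -0.06105909  0.131     ] from bar [ 0.61900986 -0.06115147  0.126     ] baryaw -0.14360678641700467
pad [ 0.52429539 -0.19395009  0.113     ] [-0.0726352  -0.14440241 -0.018     ]
[ 11  11  26  26 525] [ 0.47757107 -0.3841856   0.017     ]
cam in tool [ 0.08440522  0.00134538 -0.14594227] [[ 0.    0.95  0.32]
 [ 1.   -0.   -0.  ]
 [ 0.    0.32 -0.95]] 354.2381617134094
```

The lid measures 236 x 159 mm against 240 x 160 given, and the pad falls at (-73,-144) mm in the case's frame, so the pose is consistent: case about (0.617,-0.061), yaw -0.14. Next I move above the bar with the fingers closing along the case's x.

The manual's scale: turns go in shares of 2 rad. Converting my numbers, 1.377 rad / 2 = 0.6885.

Call:
{"op": "drive_effector", "data": {"rows": {"dx": [-0.491,-0.491,-0.491,-0.491,-0.491,-0.491,-0.491,-0.491,-0.491,-0.491,-0.491,-0.491],"dy": [-0.552,-0.552,-0.552,-0.552,-0.552,-0.552,-0.552,-0.552,-0.552,-0.552,-0.552,-0.552],"dz": [0,0,0,0,0,0,0,0,0,0,0,0],"drx": [0,0,0,0,0,0,0,0,0,0,0,0],"dry": [0,0,0,0,0,0,0,0,0,0,0,0],"drz": [0.6885,0.6885,0.6885,0.6885,0.6885,0.6885,0.6885,0.6885,0.6885,0.6885,0.6885,0.6885],"aperture": [0.27,0.27,0.27,0.27,0.27,0.27,0.27,0.27,0.27,0.27,0.27,0.27]}}}

```text
time_s: 1.3
eef_pos: [0.4511, 0.0815, 0.2386]
tcp_rot: [-0.0, 0.755, 0.656, 0.0]
wrist_force: [1.1, 0.2, 1.0]
gripper_width: 0.271
grasp_force: 0.0
```

```bash
cat >> h.py <<'E'
def to(x,y,z,yang=None):
    p,q,s=tool();print("t",round(s["time_s"],2),"p",p.round(4),"F",np.round(s["wrist_force"],1),"w",s["gripper_width"],"q",np.round(s["q"],2));print("Rot",q.as_matrix().round(3).tolist());print("d tool",q.inv().apply(np.array([x,y,z])-p).round(4))
    if yang is not None:
        y0=q.apply([0,1,0]);print("rz",((np.arctan2(y0[1],y0[0])-yang+np.pi/2)%np.pi)-np.pi/2)
E
python3 -c "
from h import *
to(.504,-.045,.24,-.14)"
```

```text
t 1.3 p [0.4511 0.0815 0.2386] F [1.1 0.2 1. ] w 0.27080405321698187 q [ 0.12 -0.16  2.05  0.    1.25  0.26]
Rot [[0.14, 0.99, 0.0], [0.99, -0.14, 0.0], [0.0, 0.0, -1.0]]
d tool [-0.1179  0.0701 -0.0014]
rz -4.541703452698442e-05
```

Call:
{"op": "drive_effector", "data": {"rows": {"dx": [-0.118,-0.118,-0.118,-0.118],"dy": [0.07,0.07,0.07,0.07],"dz": [0,0,0,0],"drx": [0,0,0,0],"dry": [0,0,0,0],"drz": [0,0,0,0],"aperture": [0.27,0.27,0.27,0.27]}}}

```text
time_s: 1.7
eef_pos: [0.5049, -0.047, 0.2383]
tcp_rot: [0.001, 0.756, 0.654, -0.0]
wrist_force: [-0.1, 0.1, -0.7]
gripper_width: 0.268
grasp_force: 0.0
```

```bash
python3 - <<'E'
from h import *
to(.504,-.045,.24,-.14)
c=optics.camera_info("wrist");im=optics.snapshot("wrist");cv2.imwrite("pics/w1.png",im[:,:,::-1])
o=np.array(c["world_from_camera"])
# predicted pixels of bar ends
K=np.array([[c["fx"],0,c["cx"]],[0,c["fy"],c["cy"]],[0,0,1]])
for P in[(.5136,.0137,.126),(.4966,-.104,.126)]:
    v=o[:3,:3].T@(np.array(P)-o[:3,3]);print(cv2.projectPoints(np.array([[v[0],-v[1],-v[2]]]),np.zeros(3),np.zeros(3),K,np.array(c["D"]))[0].ravel())
E
```

```text
t 1.7 p [ 0.5049 -0.047   0.2383] F [-0.1  0.1 -0.7] w 0.26786032360325707 q [-0.14 -0.06  1.96 -0.    1.24  0.  ]
Rot [[0.144, 0.99, -0.0], [0.99, -0.144, -0.001], [-0.001, 0.0, -1.0]]
d tool [ 0.0018 -0.0012 -0.0017]
rz -0.004979702090128768
[283.41402917 131.56791399]
[283.33892458 279.78876365]
```

View pics/w1.png

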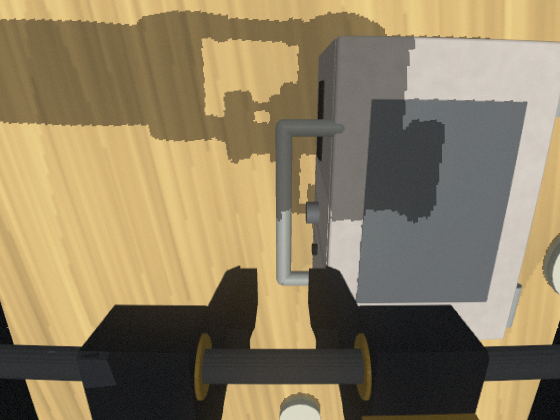

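The wrist view shows the bar at column 284 between rows 128 and 280. That matches the prediction of 283.4, and the fingers straddle it. There is a knob on the case front at (313,212), so I check its height before descending.

```bash
python3 - <<'E'
from h import *
a,d=ray("top",(311.2,227.6));b,e=ray("wrist",(313,212))
t=np.linalg.lstsq(np.c_[d,-e],b-a,rcond=None)[0];print(a+d*t[0],b+e*t[1])
E
```

```text
[ 0.53048679 -0.07778017  0.03403078] [ 0.53021033 -0.0777045   0.03399402]
```

Call:
{"op": "drive_effector", "data": {"rows": {"dx": [0,0],"dy": [-0.001,-0.001],"dz": [0.05,0.1],"drx": [0,0],"dry": [0,0],"drz": [0,0],"aperture": [0.27,0.27]}}}

```text
time_s: 1.95
eef_pos: [0.5042, -0.0421, 0.1395]
tcp_rot: [0.002, 0.755, 0.656, 0.002]
wrist_force: [0.6, 0.3, -1.2]
gripper_width: 0.271
grasp_force: 0.0
```

Call:
{"op": "drive_effector", "data": {"rows": {"dx": [0,0,0,0],"dy": [0,0,0,0],"dz": [0.03,0.03,0.03,0.03],"drx": [0,0,0,0],"dry": [0,0,0,0],"drz": [0,0,0,0],"aperture": [0.27,0,0,0]}, "grip_n": 25}}

```text
time_s: 2.35
eef_pos: [0.5068, -0.0422, 0.1102]
tcp_rot: [0.003, 0.754, 0.656, 0.003]
wrist_force: [10.6, -1.5, -4.7]
gripper_width: 0.102
grasp_force: 25.0
```

```bash
python3 -c "
from h import *
to(.504,-.045,.24,-.14)"
```

```text
t 2.35 p [ 0.5068 -0.0422  0.1102] F [10.6 -1.5 -4.7] w 0.10207698391603573 q [-0.13  0.06  2.09  0.    0.98  0.01]
Rot [[0.138, 0.99, 0.009], [0.99, -0.138, -0.001], [0.0, 0.009, -1.0]]
d tool [-0.0032 -0.0012 -0.1298]
rz 0.001340637651146226
```

Call:
{"op": "drive_effector", "data": {"rows": {"dx": [0,0,0,0,0,0],"dy": [0.002,0.008,0.016,0.027,0.041,0.057],"dz": [-0.024,-0.048,-0.071,-0.093,-0.113,-0.1315],"drx": [0,0,0,0,0,0],"dry": [0,0,0,0,0,0],"drz": [0,0,0,0,0,0],"aperture": [0,0,0,0,0,0]}, "grip_n": 25}}

```text
time_s: 2.95
eef_pos: [0.5669, -0.0511, 0.2367]
tcp_rot: [0.006, 0.754, 0.656, 0.005]
wrist_force: [38.7, -7.3, -47.4]
gripper_width: 0.098
grasp_force: 27.5
```

Call:
{"op": "drive_effector", "data": {"rows": {"dx": [0],"dy": [0],"dz": [0],"drx": [0],"dry": [0],"drz": [0],"aperture": [0]}}}

```text
time_s: 3.05
eef_pos: [0.5677, -0.0512, 0.2377]
tcp_rot: [0.006, 0.754, 0.656, 0.005]
wrist_force: [31.2, -5.6, -34.0]
gripper_width: 0.095
grasp_force: 27.2
```

```bash
python3 -c "
from h import *
to(.504,-.045,.24,-.14)"
```

```text
t 3.05 p [ 0.5677 -0.0512  0.2377] F [ 31.2  -5.6 -34. ] w 0.09495840523046374 q [-0.13  0.06  1.84 -0.    1.22  0.01]
Rot [[0.138, 0.99, 0.016], [0.99, -0.138, -0.003], [-0.0, 0.016, -1.0]]
d tool [-0.0027 -0.0639 -0.0033]
rz 0.0011015509082898944
```

Call:
{"op": "drive_effector", "data": {"rows": {"dx": [0,0],"dy": [0.004,0.004],"dz": [0.004,0.004],"drx": [0,0],"dry": [0,0],"drz": [0,0],"aperture": [0,0]}, "grip_n": 25}}

```text
time_s: 3.25
eef_pos: [0.564, -0.0507, 0.2341]
tcp_rot: [0.0, 0.754, 0.656, -0.0]
wrist_force: [9.9, -3.4, -12.5]
gripper_width: 0.096
grasp_force: 25.8
```

```bash
python3 - <<'E'
from h import *
to(.504,-.045,.24,-.14)
im=optics.snapshot("scene");cv2.imwrite("pics/s1.png",cv2.resize(im[100:300,150:400],None,fx=3,fy=3)[:,:,::-1])
E
```

```text
t 3.25 p [ 0.564  -0.0507  0.2341] F [  9.9  -3.4 -12.5] w 0.09583286145098771 q [-0.13  0.06  1.85 -0.    1.23  0.01]
Rot [[0.138, 0.99, 0.0], [0.99, -0.138, -0.001], [-0.001, 0.0, -1.0]]
d tool [-0.0027 -0.0602 -0.0059]
rz 0.0013004563533398628
```

View pics/s1.png

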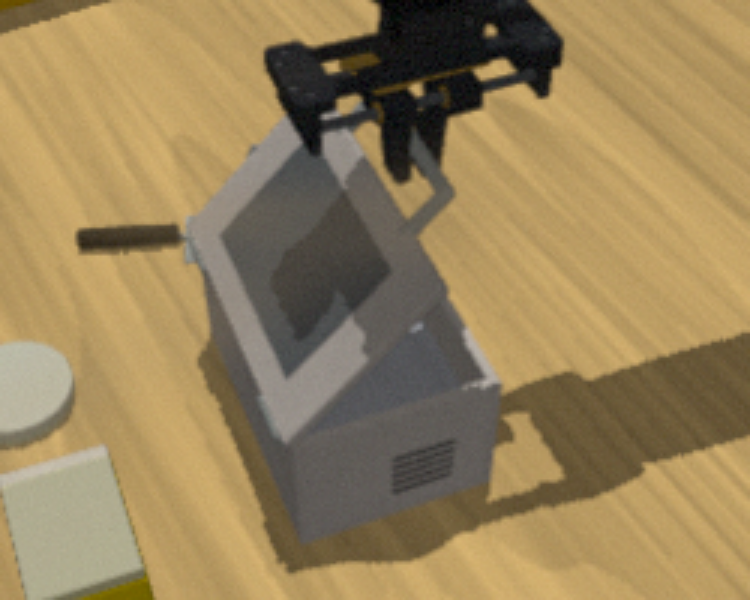

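The lid is open to about 0.7 rad and held. The bar's left end shows at crop (450,190), scene pixel about (299.7,163). I cross-check the bar's real position with a ray onto its known vertical plane.

```bash
python3 - <<'E'
from h import *
c=np.array([.618,-.061,0]);Rz=R.from_euler('z',-.14)
for px in[(299,162.5),(300.5,163.5)]:
    o,d=ray("scene",px);o=Rz.inv().apply(o-c);d=Rz.inv().apply(d)
    for y in(.057,.06):
        print((o+d*(y-o[1])/d[1]).round(4))
p,q,s=tool();print("tcp case",Rz.inv().apply(p-c).round(4))
E
```

```text
[-0.0563  0.057   0.2625]
[-0.0548  0.06    0.2654]
[-0.0598  0.057   0.2587]
[-0.0583  0.06    0.2616]
tcp case [-0.0549  0.0027  0.2341]
```

The bar is really at angle 0.77: radius 196 mm fits, and it lies 27 mm above the TCP. I continue the arc from there.

Call:
{"op": "drive_effector", "data": {"rows": {"dx": [0,0,0,0,0,0],"dy": [0.011,0.02,0.036,0.0535,0.0715,0.0715],"dz": [-0.008,-0.0155,-0.0265,-0.036,-0.0435,-0.0435],"drx": [0,0,0,0,0,0],"dry": [0,0,0,0,0,0],"drz": [0,0,0,0,0,0],"aperture": [0,0,0,0,0,0]}, "grip_n": 25}}

```text
time_s: 3.9
eef_pos: [0.6352, -0.0611, 0.279]
tcp_rot: [-0.0, 0.755, 0.656, -0.0]
wrist_force: [3.5, -3.2, -8.5]
gripper_width: 0.097
grasp_force: 25.6
```

```bash
python3 - <<'E'
from h import *
to(.504,-.045,.24,-.14)
im=optics.snapshot("scene");cv2.imwrite("pics/s2.png",cv2.resize(im[100:300,150:400],None,fx=3,fy=3)[:,:,::-1])
E
```

```text
t 3.9 p [ 0.6352 -0.0611  0.279 ] F [ 3.5 -3.2 -8.5] w 0.09654869880017758 q [-0.13  0.17  1.64 -0.    1.33  0.  ]
Rot [[0.139, 0.99, -0.001], [0.99, -0.139, -0.0], [-0.0, -0.001, -1.0]]
d tool [-0.0022 -0.1321  0.0391]
rz 0.000553357606995375
```

View pics/s2.png

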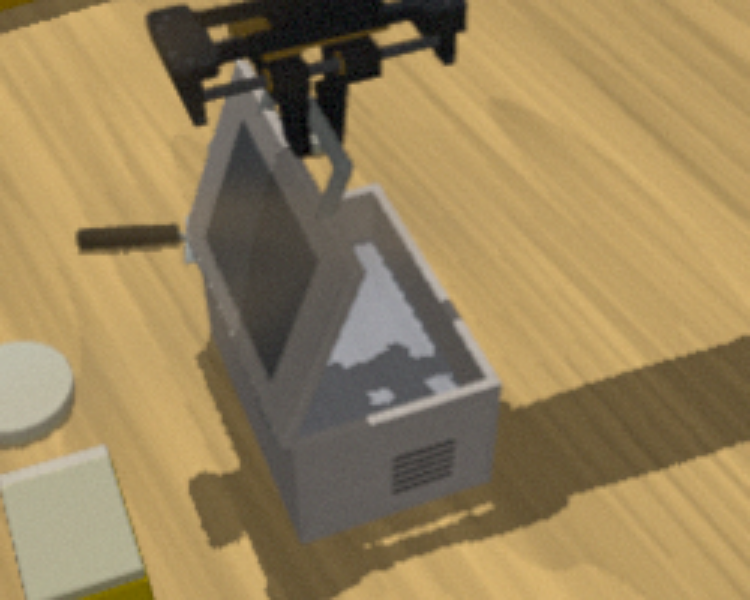

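The lid now stands at about 1.2 rad, with the bar end at crop (347,165). I go on to about 1.4, then let go and rise.

Call:
{"op": "drive_effector", "data": {"rows": {"dx": [0,0,0,0,0,0,0,0],"dy": [0.0095,0.0186,0.028,0.038,0.038,0.038,0.038,0.038],"dz": [-0.003,-0.0057,-0.008,-0.0095,-0.0095,-0.0095,-0.0095,-0.0095],"drx": [0,0,0,0,0,0,0,0],"dry": [0,0,0,0,0,0,0,0],"drz": [0,0,0,0,0,0,0,0],"aperture": [0,0,0,0,0,0.25,0.25,0.25]}, "grip_n": 25}}

```text
time_s: 4.75
eef_pos: [0.673, -0.0667, 0.2925]
tcp_rot: [0.002, 0.755, 0.656, 0.002]
wrist_force: [0.4, -0.3, 0.5]
gripper_width: 0.25
grasp_force: 0.0
```

```bash
python3 - <<'E'
from h import *
to(.504,-.045,.24,-.14)
im=optics.snapshot("scene");cv2.imwrite("pics/s3.png",im[:,:,::-1])
E
```

```text
t 4.75 p [ 0.673  -0.0667  0.2925] F [ 0.4 -0.3  0.5] w 0.2504753168036144 q [-0.14  0.24  1.54  0.    1.36  0.  ]
Rot [[0.139, 0.99, 0.005], [0.99, -0.139, -0.0], [0.0, 0.005, -1.0]]
d tool [-0.0021 -0.1706  0.0515]
rz 0.00012920784103842564
```

Call:
{"op": "drive_effector", "data": {"rows": {"dx": [0,0,0,0],"dy": [0,0,0,0],"dz": [-0.04,-0.08,-0.1,-0.1],"drx": [0,0,0,0],"dry": [0,0,0,0],"drz": [0,0,0,0],"aperture": [0.25,0.25,0.25,0]}}}

```text
time_s: 5.2
eef_pos: [0.6734, -0.0668, 0.396]
tcp_rot: [0.004, 0.755, 0.656, 0.004]
wrist_force: [-0.1, 0.0, -0.7]
gripper_width: 0.185
grasp_force: 0.0
```

```bash
cat >> h.py <<'E'
C0=np.array([.619,-.061,0]);RC=R.from_euler('z',-.14)
def goal(pc,zc,yc):
    "tool delta to case-frame point pc with tool z=zc, tool y=yc (case axes)"
    zc=np.array(zc)/np.linalg.norm(zc);yc=np.array(yc,float);M=np.c_[np.cross(yc,zc),yc,zc]
    p,q,s=tool();print("t",round(s["time_s"],2),"case",RC.inv().apply(p-C0).round(4),"F",RC.inv().apply(s["wrist_force"]).round(1),"w",round(s["gripper_width"],3),"q",np.round(s["q"],2))
    print("d",q.inv().apply(C0+RC.apply(pc)-p).round(4),"rv",(q.inv()*RC*R.from_matrix(M)).as_rotvec().round(3))
def pic(n,f,x0,x1,y0,y1,k):
    im=optics.snapshot(n)[y0:y1,x0:x1,::-1];cv2.imwrite(f"pics/{f}.png",cv2.resize(im,None,fx=k,fy=k,interpolation=cv2.INTER_CUBIC))
E
python3 - <<'E'
from h import *
goal([-.1,-.15,.3],[.766,0,-.643],[0,-1,0])
pic("top","t2",230,400,90,260,3.5)
E
```

```text
t 5.2 case [0.0547 0.0018 0.396 ] F [-0.1  0.  -0.7] w 0.185 q [-0.14  0.21  1.39  0.    1.53  0.  ]
d [-0.1518 -0.1558  0.0943] rv [-0.673  0.673  1.464]
```

View pics/t2.png

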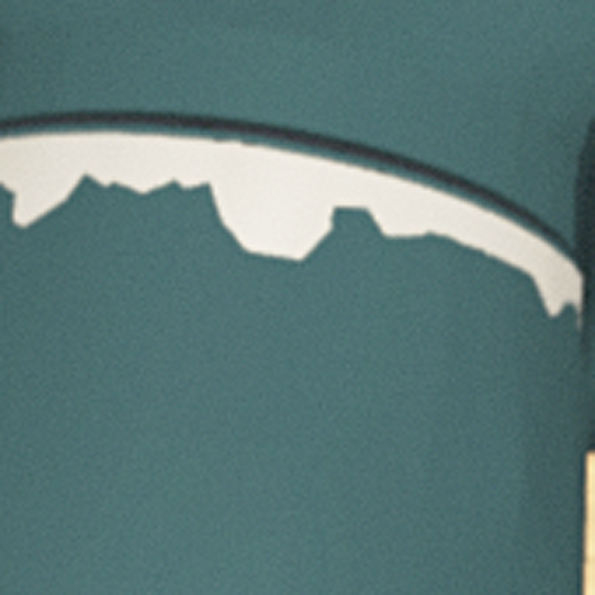

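The arm fills that view, so it shows nothing of the lid. I move to the stand-off in front of the stay.

In the tool's units: 1.464 rad / 2 = 0.732.

Call:
{"op": "drive_effector", "data": {"rows": {"dx": [-0.152,-0.152,-0.152,-0.152,-0.152,-0.152,-0.152,-0.152,-0.152,-0.152,-0.152,-0.152],"dy": [-0.156,-0.156,-0.156,-0.156,-0.156,-0.156,-0.156,-0.156,-0.156,-0.156,-0.156,-0.156],"dz": [0.04,0.04,0.094,0.094,0.094,0.094,0.094,0.094,0.094,0.094,0.094,0.094],"drx": [0,0,-0.3365,-0.3365,-0.3365,-0.3365,-0.3365,-0.3365,-0.3365,-0.3365,-0.3365,-0.3365],"dry": [0,0,0.3365,0.3365,0.3365,0.3365,0.3365,0.3365,0.3365,0.3365,0.3365,0.3365],"drz": [0,0,0.732,0.732,0.732,0.732,0.732,0.732,0.732,0.732,0.732,0.732],"aperture": [0,0,0,0,0,0,0,0,0,0,0,0]}}}

```text
time_s: 6.45
eef_pos: [0.4947, -0.1954, 0.2925]
tcp_rot: [0.025, 0.927, 0.045, 0.371]
wrist_force: [0.3, 0.0, 0.0]
gripper_width: 0.004
grasp_force: 0.0
```

```bash
python3 - <<'E'
from h import *
goal([-.035,-.15,.188],[.766,0,-.643],[0,-1,0])
pic("wrist","w2",0,560,0,420,1)
E
```

```text
t 6.45 case [-0.1044 -0.1504  0.2925] F [0.2 0.1 0. ] w 0.004 q [-0.71 -0.44  2.32  0.7   0.75  0.37]
d [-0.0229  0.0053  0.1232] rv [-0.094  0.106  0.198]
```

View pics/w2.png

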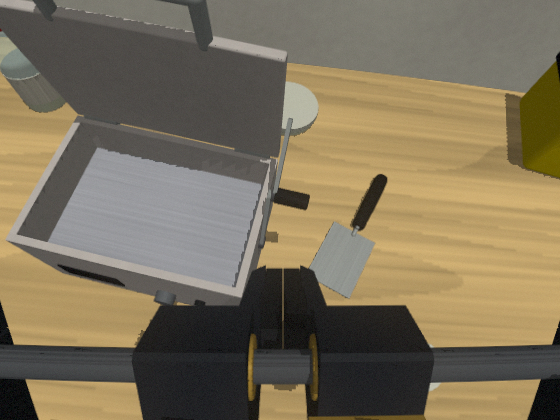

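The lid stays up by itself. The pad is at pixel (294,199) and the open plate is visible. I locate the pad on the plane y = -145 mm.

In the tool's units: 0.198 rad / 2 = 0.099.

```bash
python3 - <<'E'
from h import *
o,d=ray("wrist",(293,199));o=RC.inv().apply(o-C0);d=RC.inv().apply(d)
for y in(-.145,):print((o+d*(y-o[1])/d[1]).round(4))
E
```

```text
[ 0.3455 -0.145  -0.4731]
```

Call:
{"op": "drive_effector", "data": {"rows": {"dx": [-0.023,-0.023,-0.023],"dy": [0.005,0.005,0.005],"dz": [0.05,0.09,0.09],"drx": [-0.047,-0.047,-0.047],"dry": [0.053,0.053,0.053],"drz": [0.099,0.099,0.099],"aperture": [0,0,0]}}}

```text
time_s: 6.8
eef_pos: [0.5389, -0.2006, 0.2057]
tcp_rot: [0.027, 0.907, -0.06, 0.417]
wrist_force: [-0.5, -0.1, -0.5]
gripper_width: 0.005
grasp_force: 0.0
```

```bash
python3 - <<'E'
from h import *
goal([.047,-.15,.131],[.766,0,-.643],[0,-1,0])
o,d=ray("wrist",(294,199))
E
```

```text
t 6.8 case [-0.0598 -0.1494  0.2057] F [-0.4 -0.2 -0.5] w 0.005 q [-0.61 -0.28  2.44  1.13  0.4   0.15]
d [0.0129 0.0016 0.1297] rv [-0.007  0.011  0.004]
```

Call:
{"op": "drive_effector", "data": {"rows": {"dx": [0.002,0.002,0.002,0.004,0.006,0.008],"dy": [0.001,0.001,0.001,0.001,0.001,0.001],"dz": [0.04,0.07,0.083,0.091,0.099,0.105],"drx": [0,0,0,0,0,0],"dry": [0,0,0,0,0,0],"drz": [0,0,0,0,0,0],"aperture": [0,0,0,0,0,0]}}}

```text
time_s: 7.4
eef_pos: [0.6274, -0.2166, 0.1538]
tcp_rot: [0.03, 0.904, -0.058, 0.422]
wrist_force: [-0.9, 0.3, 0.5]
gripper_width: 0.003
grasp_force: 0.7
```

```bash
python3 - <<'E'
from h import *
goal([.035,-.15,.14],[.766,0,-.643],[0,-1,0])
optics.snapshot("scene")
E
```

```text
t 7.4 case [ 0.03   -0.1529  0.1538] F [-0.9  0.1  0.5] w 0.003 q [-0.52  0.    2.33  1.66  0.29 -0.35]
d [-0.0073 -0.0029  0.0127] rv [-0.004 -0.001  0.011]
```

```bash
python3 - <<'E'
from h import *
a=optics.snapshot("wrist")[100:400,130:430,::-1];b=optics.snapshot("scene")[110:260,130:330,::-1]
cv2.imwrite("pics/c9.png",np.hstack([a,cv2.resize(b,(400,300),interpolation=cv2.INTER_CUBIC)]))
E
```

```text
(no output)
```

View pics/c9.png

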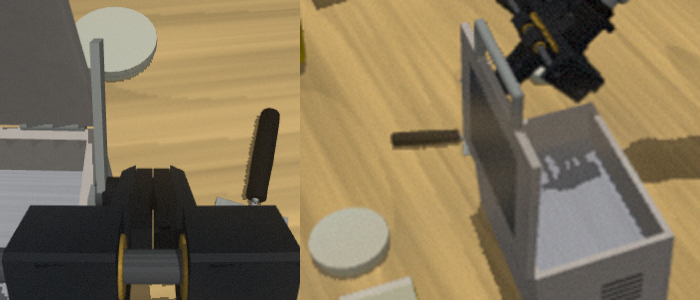

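The lid looks nearly vertical, and the pad is hidden behind the fingers. The bar's left end at scene pixel (236,159) gives the lid angle, and shifting the test pixel shows how sensitive that is.

```bash
python3 - <<'E'
from h import *
for px in[(234,158),(236,158),(238,158)]:
    o,d=ray("scene",px);o=RC.inv().apply(o-C0);d=RC.inv().apply(d)
    P=o+d*(.058-o[1])/d[1];print(P.round(4),np.arctan2(P[2]-.121,.08-P[0])-.026,np.hypot(P[2]-.121,.08-P[0]))
for th in(1.3,1.4,1.44,1.47,1.48):
    p=np.array([80-80*np.cos(th),121+80*np.sin(th)]);f=np.array([-5,76]);v=p-f;L=np.hypot(*v);h=np.sqrt(max(75**2-L*L/4,0));n=np.array([-v[1],v[0]])/L
    print(th,L,(f+v/2+n*h).round(1))
E
```

```text
[0.0755 0.058  0.3174] 1.521677859682511 0.19643851157421516
[0.0717 0.058  0.3162] 1.5023906499896245 0.19536113791795084
[0.068 0.058 0.315] 1.4828034689889849 0.19435315021450747
1.3 137.6576727455081 [  0.4 150.8]
1.4 142.94644071285452 [ 11.  149.3]
1.44 144.96460832955526 [ 15.8 148.1]
1.47 146.44092783213412 [ 19.7 146.8]
1.48 146.9258588130639 [ 21.1 146.3]
```

Call:
{"op": "drive_effector", "data": {"rows": {"dx": [-0.004,-0.007,-0.007,-0.007,-0.007],"dy": [-0.003,-0.003,-0.003,-0.003,-0.003],"dz": [0.003,0.007,0.012,0.015,0.018],"drx": [0,0,0,0,0],"dry": [0,0,0,0,0],"drz": [0,0,0,0,0],"aperture": [0,0,0,0,0]}}}

```text
time_s: 8.05
eef_pos: [0.6353, -0.2151, 0.1388]
tcp_rot: [0.031, 0.904, -0.059, 0.423]
wrist_force: [-66.2, 11.8, 51.4]
gripper_width: 0.006
grasp_force: 42.1
```

```bash
python3 - <<'E'
from h import *
goal([.035,-.15,.14],[.766,0,-.643],[0,-1,0])
E
```

```text
t 8.05 case [ 0.0376 -0.1503  0.1388] F [-67.2   2.5  51.4] w 0.006 q [-0.5   0.04  2.33  1.81  0.29 -0.5 ]
d [-0.0007 -0.0003 -0.0028] rv [-0.002 -0.004  0.009]
```

The pad is hard on its stop, with the TCP at the locked position. I back off along the tool axis and measure the pad and bar again.

Call:
{"op": "drive_effector", "data": {"rows": {"dx": [0,0,0,0,0],"dy": [0,0,0,0,0],"dz": [-0.03,-0.07,-0.12,-0.16,-0.16],"drx": [0,0,0,0,0],"dry": [0,0,0,0,0],"drz": [0,0,0,0,0],"aperture": [0,0,0,0,0]}}}

```text
time_s: 8.55
eef_pos: [0.5138, -0.1994, 0.2469]
tcp_rot: [0.034, 0.902, -0.058, 0.426]
wrist_force: [-0.2, -0.8, 1.6]
gripper_width: 0.002
grasp_force: 0.0
```

```bash
python3 - <<'E'
from h import *
goal([-.12,-.15,.3],[0,0,-1],[0,-1,0])
c=optics.camera_info("wrist");im=optics.snapshot("wrist");cv2.imwrite("pics/w3.png",im[:,:,::-1])
T=np.array(c["world_from_camera"]);K=np.array([[c["fx"],0,c["cx"]],[0,c["fy"],c["cy"]],[0,0,1]])
for P in[(.041,-.145,.135),(.032,-.145,.141),(.02,-.145,.147)]:
    v=T[:3,:3].T@(C0+RC.apply(P)-T[:3,3]);print(P,cv2.projectPoints(np.array([[v[0],-v[1],-v[2]]]),np.zeros(3),np.zeros(3),K,np.array(c["D"]))[0].ravel().round(1))
m=(im.max(2)<45).astype(np.uint8);m[300:]=0;n,l,st,ce=cv2.connectedComponentsWithStats(m)
for i in range(1,n):
    if 80<st[i,4]<8000:print(st[i],ce[i].round(1))
E
```

```text
t 8.55 case [-0.0848 -0.1517  0.2469] F [-0.1 -0.8  1.6] w 0.002 q [-0.65 -0.41  2.45  0.97  0.47  0.3 ]
d [ 0.0187 -0.0013 -0.0609] rv [ 0.009 -0.883  0.012]
(0.041, -0.145, 0.135) [276.4 198.7]
(0.032, -0.145, 0.141) [276.2 203.2]
(0.02, -0.145, 0.147) [275.9 210.8]
[ 508   19   52   76 2672] [539.5  51.3]
[348 178  24  61 535] [360.  206.4]
[257 192  33  16 284] [270.  200.2]
[ 243  266   39   34 1059] [264.3 284.8]
[ 284  266   40   34 1033] [300.5 285.1]
```

View pics/w3.png

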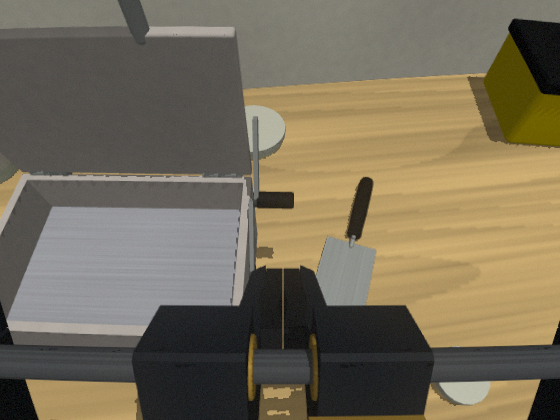

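The locked pad should project to (276.4,198.7), and the measured pad is centred at about row 200 with the lid standing, so the stay is locked. Next I turn the tool down and go to the dish.

The manual's scale: turns go in shares of 2 rad. Converting my numbers, -0.883 rad / 2 = -0.4415.

Call:
{"op": "drive_effector", "data": {"rows": {"dx": [0.019,0.019,0.019,0.019,0.019,0.019,0.019,0.019],"dy": [-0.001,-0.001,-0.001,-0.001,-0.001,-0.001,-0.001,-0.001],"dz": [-0.061,-0.061,-0.061,-0.061,-0.061,-0.061,-0.061,-0.061],"drx": [0.0045,0.0045,0.0045,0.0045,0.0045,0.0045,0.0045,0.0045],"dry": [-0.4415,-0.4415,-0.4415,-0.4415,-0.4415,-0.4415,-0.4415,-0.4415],"drz": [0.006,0.006,0.006,0.006,0.006,0.006,0.006,0.006],"aperture": [0.6,0.6,0.6,0.6,0.6,0.6,0.6,0.6]}}}

```text
time_s: 9.4
eef_pos: [0.4839, -0.1917, 0.2896]
tcp_rot: [-0.007, 0.998, -0.068, -0.008]
wrist_force: [-0.1, 0.5, -0.5]
gripper_width: 0.597
grasp_force: 0.0
```

```bash
python3 -c "
from h import *
to(.4776,-.3842,.3,1.43)"
```

```text
t 9.4 p [ 0.4839 -0.1917  0.2896] F [-0.1  0.5 -0.5] w 0.5966248797430216 q [-0.43 -0.05  1.85  0.01  1.35  1.28]
Rot [[0.991, -0.136, -0.014], [-0.136, -0.991, 0.014], [-0.016, -0.012, -1.0]]
d tool [ 0.0198  0.1914 -0.0131]
rz 0.004378205310148431
```

In the tool's units: -1.57 rad / 2 = -0.785.

Call:
{"op": "drive_effector", "data": {"rows": {"dx": [0.02,0.02,0.02,0.02,0.02,0.02,0.02,0.02,0.02,0.02,0.02,0.02],"dy": [0.191,0.191,0.191,0.191,0.191,0.191,0.191,0.191,0.191,0.191,0.191,0.191],"dz": [0,0,0,0,0,0,0,0,0,0,0,0],"drx": [0,0,0,0,0,0,0,0,0,0,0,0],"dry": [0,0,0,0,0,0,0,0,0,0,0,0],"drz": [-0.785,-0.785,-0.785,-0.785,-0.785,-0.785,-0.785,-0.785,-0.785,-0.785,-0.785,-0.785],"aperture": [0.85,0.85,0.85,0.85,0.85,0.85,0.85,0.85,0.85,0.85,0.85,0.85]}}}

```text
time_s: 10.6
eef_pos: [0.4736, -0.3837, 0.2895]
tcp_rot: [-0.007, 0.755, 0.656, 0.001]
wrist_force: [0.6, 0.1, 0.4]
gripper_width: 0.85
grasp_force: 0.0
```

Call:
{"op": "drive_effector", "data": {"rows": {"dx": [0,0,0,0,0,0,0,0,0,0,0,0],"dy": [0,0,0,0,0,0,0,0,0,0,0,0],"dz": [0,0,0,0,0,0,0,0,0,0,0,0],"drx": [0,0,0,0,0,0,0,0,0,0,0,0],"dry": [0,0,0,0,0,0,0,0,0,0,0,0],"drz": [-0.785,-0.785,-0.785,-0.785,-0.785,-0.785,-0.785,-0.785,-0.785,-0.785,-0.785,-0.785],"aperture": [0.85,0.85,0.85,0.85,0.85,0.85,0.85,0.85,0.85,0.85,0.85,0.85]}, "quiet": true}}

```text
ok
```

```bash
cat >> h.py <<'E'
def white(n,near,z,rad=60,c=None):
    "centroid of pale blob near a predicted pixel, on plane z"
    c=c or optics.camera_info(n);im=optics.snapshot(n);h=cv2.cvtColor(im,cv2.COLOR_RGB2HSV)
    m=((h[:,:,1]<60)&(h[:,:,2]>90)).astype(np.uint8);k,l,st,ce=cv2.connectedComponentsWithStats(m)
    for i in range(1,k):
        if st[i,4]>60 and np.hypot(*(ce[i]-near))<rad:
            b=st[i];e=[onz(n,p,z,c)[:2].round(4).tolist() for p in[ce[i],(b[0]+b[2]/2-.5,b[1]+b[3]/2-.5)]];print(n,b,e)
def proj(n,P,c=None):
    c=c or optics.camera_info(n);T=np.array(c["world_from_camera"]);K=np.array([[c["fx"],0,c["cx"]],[0,c["fy"],c["cy"]],[0,0,1]]);v=T[:3,:3].T@(np.array(P)-T[:3,3])
    return cv2.projectPoints(np.array([[v[0],-v[1],-v[2]]]),np.zeros(3),np.zeros(3),K,np.array(c["D"]))[0].ravel()
E
python3 - <<'E'
from h import *
goal([0,0,0.3],[0,0,-1],[0,1,0])
to(.4776,-.3842,.12,1.43)
for n in("wrist","top"):
    q=proj(n,(.4776,-.3842,.018));print(q);white(n,q,.018)
E
```

```text
t 11.8 case [-0.0988 -0.3401  0.2901] F [ 0.2  0.  -0.7] w 0.85 q [-0.72  0.12  1.68  0.    1.36 -2.15]
d [-0.0977  0.3405 -0.0075] rv [ 0.01  -0.01  -0.003]
t 11.8 p [ 0.4737 -0.384   0.2901] F [ 0.2  0.  -0.7] w 0.8495671826081922 q [-0.72  0.12  1.68  0.    1.36 -2.15]
Rot [[-0.99, 0.143, -0.008], [0.142, 0.99, 0.011], [0.01, 0.01, -1.0]]
d tool [-0.0056 -0.0013  0.1701]
rz -0.0022463547138604767
[279.28241462 176.54407631]
wrist [ 256  153   48   48 1758] [[0.4776, -0.3837], [0.4776, -0.3839]]
[443.81371391 253.52865578]
top [431 241  26  26 524] [[0.4773, -0.3836], [0.4777, -0.3835]]
```

Wrist and top views agree on the dish at (0.4776,-0.3838). I descend with the small tilt corrected.

In the tool's units: -0.01 rad / 2 = -0.005.

Call:
{"op": "drive_effector", "data": {"rows": {"dx": [-0.006,-0.006,-0.006,-0.006,-0.006,-0.006],"dy": [-0.001,-0.002,-0.002,-0.002,-0.002,-0.002],"dz": [0.05,0.1,0.15,0.2,0.24,0.24],"drx": [0.005,0.005,0.005,0.005,0.005,0.005],"dry": [-0.005,-0.005,-0.005,-0.005,-0.005,-0.005],"drz": [0,0,0,0,0,0],"aperture": [0.85,0.85,0.85,0.85,0.85,0.85]}, "quiet": true}}

```text
ok
```

```bash
python3 -c "
from h import *
to(.4776,-.3838,.005,1.43)
goal([0,0,0.3],[0,0,-1],[0,1,0])"
```

```text
t 12.5 p [ 0.4726 -0.3806  0.0439] F [-0.3  0.8 -0.6] w 0.852276009298076 q [-0.72  0.33  1.91 -0.    0.92 -2.15]
Rot [[-0.99, 0.143, -0.01], [0.143, 0.99, 0.008], [0.011, 0.006, -1.0]]
d tool [-0.0059 -0.0027  0.0388]
rz -0.002903300019841293
t 12.5 case [-0.1004 -0.3369  0.0439] F [-0.4  0.8 -0.6] w 0.852 q [-0.72  0.33  1.91 -0.    0.92 -2.15]
d [-0.0963  0.3389 -0.2551] rv [ 0.006 -0.011 -0.004]
```

Call:
{"op": "drive_effector", "data": {"rows": {"dx": [-0.006,-0.006,-0.006],"dy": [-0.003,-0.003,-0.003],"dz": [0,0.02,0.02],"drx": [0,0,0],"dry": [0,0,0],"drz": [0,0,0],"aperture": [0.85,0.85,0.85]}, "quiet": true}}

```text
ok
```

```bash
python3 -c "
from h import *
to(.4776,-.3838,.005,1.43)"
```

```text
t 12.8 p [ 0.4843 -0.3899  0.0329] F [-0.8  0.1  0. ] w 0.8518301769313947 q [-0.72  0.36  1.89 -0.    0.89 -2.14]
Rot [[-0.99, 0.142, 0.002], [0.142, 0.99, -0.003], [-0.002, -0.003, -1.0]]
d tool [0.0075 0.0051 0.0279]
rz -0.001533253274798918
```

Call:
{"op": "drive_effector", "data": {"rows": {"dx": [0,0,0],"dy": [0,0,0],"dz": [0,0,0],"drx": [0,0,0],"dry": [0,0,0],"drz": [0,0,0],"aperture": [0.85,0.85,0.85]}, "quiet": true}}

```text
ok
```

```bash
python3 -c "
from h import *
to(.4776,-.3838,.005,1.43)"
```

```text
t 13.1 p [ 0.4838 -0.3896  0.033 ] F [0.6 0.3 0.5] w 0.8549157046455128 q [-0.72  0.36  1.89 -0.    0.89 -2.15]
Rot [[-0.99, 0.141, 0.002], [0.141, 0.99, -0.003], [-0.002, -0.003, -1.0]]
d tool [0.007  0.0049 0.028 ]
rz -0.0009507114151861007
```

Call:
{"op": "drive_effector", "data": {"rows": {"dx": [0.007,0.007,0.007],"dy": [0.005,0.005,0.005],"dz": [0,0.01,0.01],"drx": [0,0,0],"dry": [0,0,0],"drz": [0,0,0],"aperture": [0.85,0.85,0.85]}, "quiet": true}}

```text
ok
```

```bash
python3 -c "
from h import *
to(.4776,-.3838,.005,1.43)"
```

```text
t 13.4 p [ 0.4753 -0.3816  0.0196] F [-0.4  0.3 -0.2] w 0.8515771335394977 q [-0.72  0.36  1.92 -0.    0.86 -2.14]
Rot [[-0.99, 0.141, -0.002], [0.141, 0.99, 0.0], [0.002, -0.0, -1.0]]
d tool [-0.0026 -0.0018  0.0145]
rz -0.0007966385394422293
```

Call:
{"op": "drive_effector", "data": {"rows": {"dx": [-0.002,-0.002,-0.002],"dy": [-0.001,-0.001,-0.001],"dz": [0.007,0.0125,0.0125],"drx": [0,0,0],"dry": [0,0,0],"drz": [0,0,0],"aperture": [0.85,0.85,0.85]}, "quiet": true}}

```text
ok
```

```bash
python3 -c "
from h import *
to(.4776,-.3838,.005,1.43)"
```

```text
t 13.7 p [ 0.4778 -0.3836  0.0072] F [ 0.9  0.1 -0.1] w 0.8524938782529546 q [-0.72  0.38  1.92 -0.    0.84 -2.14]
Rot [[-0.99, 0.141, -0.002], [0.141, 0.99, -0.0], [0.002, -0.0, -1.0]]
d tool [ 0.0002 -0.0003  0.0022]
rz -0.0008313685162351092
```

Call:
{"op": "drive_effector", "data": {"rows": {"dx": [0,0,0,0],"dy": [0,0,0,0],"dz": [0,0,0,0],"drx": [0,0,0,0],"dry": [0,0,0,0],"drz": [0,0,0,0],"aperture": [0.55,0.55,0.55,0.55]}, "grip_n": 12}}

```text
time_s: 14.1
eef_pos: [0.4786, -0.3842, 0.0088]
tcp_rot: [0.0, 0.071, 0.997, -0.001]
wrist_force: [-0.7, 0.1, -0.8]
gripper_width: 0.649
grasp_force: 12.0
```

Call:
{"op": "drive_effector", "data": {"rows": {"dx": [0,0,0,0,0,0],"dy": [0,0,0,0,0,0],"dz": [-0.02,-0.06,-0.1,-0.14,-0.19,-0.19],"drx": [0,0,0,0,0,0],"dry": [0,0,0,0,0,0],"drz": [0,0,0,0,0,0],"aperture": [0.55,0.55,0.55,0.55,0.55,0.55]}, "grip_n": 12}}

```text
time_s: 14.7
eef_pos: [0.4824, -0.3872, 0.2081]
tcp_rot: [0.006, 0.071, 0.997, -0.005]
wrist_force: [0.8, -0.3, 1.8]
gripper_width: 0.651
grasp_force: 12.0
```

```bash
python3 -c "
from h import *
goal([-.005,0,0.2],[0,0,-1],[0,1,0])"
```

```text
t 14.7 case [-0.0897 -0.3421  0.2081] F [ 0.8 -0.2  1.8] w 0.651 q [-0.72  0.17  1.78 -0.    1.18 -2.14]
d [-0.0841  0.3423  0.0058] rv [-0.01   0.013 -0.002]
```

Call:
{"op": "drive_effector", "data": {"rows": {"dx": [-0.022,-0.042,-0.084,-0.084,-0.084,-0.084,-0.084,-0.084,-0.084,-0.084,-0.084],"dy": [0.038,0.078,0.12,0.16,0.2,0.24,0.28,0.32,0.342,0.342,0.342],"dz": [0.003,0.003,0.003,0.003,0.003,0.003,0.003,0.003,0.003,0.003,0.003],"drx": [0,0,0,0,0,0,0,0,0,0,0],"dry": [0,0,0,0,0,0,0,0,0,0,0],"drz": [0,0,0,0,0,0,0,0,0,0,0],"aperture": [0.55,0.55,0.55,0.55,0.55,0.55,0.55,0.55,0.55,0.55,0.55]}, "grip_n": 12}}

```text
time_s: 15.8
eef_pos: [0.6096, -0.0569, 0.1945]
tcp_rot: [-0.0, 0.07, 0.998, -0.001]
wrist_force: [-0.2, -0.6, -1.0]
gripper_width: 0.65
grasp_force: 12.0
```

```bash
python3 - <<'E'
from h import *
goal([-.005,0,0.1],[0,0,-1],[0,1,0])
c=optics.camera_info("wrist");im=optics.snapshot("wrist");cv2.imwrite("pics/w4.png",im[:,:,::-1])
E
```

```text
t 15.8 case [-0.0099  0.0028  0.1945] F [-0.2 -0.6 -1. ] w 0.65 q [-0.13  0.18  1.79 -0.    1.17 -1.56]
d [-0.0049 -0.0026  0.0945] rv [-0.002 -0.001 -0.   ]
```

Call:
{"op": "drive_effector", "data": {"rows": {"dx": [-0.003,-0.003,-0.003,-0.003,-0.003],"dy": [-0.002,-0.002,-0.002,-0.002,-0.002],"dz": [0.03,0.06,0.085,0.1,0.1],"drx": [0,0,0,0,0],"dry": [0,0,0,0,0],"drz": [0,0,0,0,0],"aperture": [0.55,0.55,0.55,0.55,0.55]}, "grip_n": 12, "quiet": true}}

```text
ok
```

```bash
python3 -c "
from h import *
goal([-.005,0,0.079],[0,0,-1],[0,1,0])"
```

```text
t 16.35 case [-0.0086 -0.0008  0.0922] F [ 0.8 -0.8 -1.2] w 0.647 q [-0.14  0.28  1.87 -0.    1.   -1.57]
d [-0.0037  0.0009  0.0132] rv [-0.002 -0.005 -0.003]
```

Call:
{"op": "drive_effector", "data": {"rows": {"dx": [0,0,0,0],"dy": [0,0,0,0],"dz": [0.004,0.008,0.01,0.01],"drx": [0,0,0,0],"dry": [0,0,0,0],"drz": [0,0,0,0],"aperture": [0.55,0.55,0.55,0.55]}, "grip_n": 12, "quiet": true}}

```text
ok
```

```bash
python3 -c "
from h import *
goal([-.005,0,0.079],[0,0,-1],[0,1,0])"
```

```text
t 16.75 case [-0.0061  0.0005  0.0857] F [-0.8 -0.3 -0.7] w 0.65 q [-0.14  0.29  1.87 -0.    0.98 -1.56]
d [-0.0011 -0.0004  0.0067] rv [-0.002  0.001 -0.002]
```

Call:
{"op": "drive_effector", "data": {"rows": {"dx": [0,0,0],"dy": [0,0,0],"dz": [0.002,0.004,0.004],"drx": [0,0,0],"dry": [0,0,0],"drz": [0,0,0],"aperture": [0.55,0.55,0.55]}, "grip_n": 12, "quiet": true}}

```text
ok
```

```bash
python3 -c "
from h import *
goal([-.005,0,0.079],[0,0,-1],[0,1,0])"
```

```text
t 17.05 case [-0.0067  0.0005  0.0809] F [ 0.   0.4 -1. ] w 0.649 q [-0.14  0.29  1.88 -0.    0.97 -1.56]
d [-0.0017 -0.0005  0.0019] rv [-0.002 -0.    -0.001]
```

Call:
{"op": "drive_effector", "data": {"rows": {"dx": [0,0,0],"dy": [0,0,0],"dz": [0.001,0.002,0.002],"drx": [0,0,0],"dry": [0,0,0],"drz": [0,0,0],"aperture": [0.55,0.55,0.55]}, "grip_n": 12, "quiet": true}}

```text
ok
```

```bash
python3 -c "
from h import *
goal([-.005,0,0.079],[0,0,-1],[0,1,0])"
```

```text
t 17.35 case [-0.0067  0.0004  0.0789] F [ 0.3 -0.4 -0.9] w 0.649 q [-0.14  0.3   1.88 -0.    0.97 -1.56]
d [-0.0017 -0.0004 -0.0001] rv [-0.002 -0.    -0.002]
```

Call:
{"op": "drive_effector", "data": {"rows": {"dx": [0,0,0],"dy": [0,0,0],"dz": [0.001,0.0015,0.0015],"drx": [0,0,0],"dry": [0,0,0],"drz": [0,0,0],"aperture": [0.55,0.55,0.55]}, "grip_n": 12}}

```text
time_s: 17.65
eef_pos: [0.6126, -0.0597, 0.0787]
tcp_rot: [-0.0, 0.071, 0.997, -0.001]
wrist_force: [-2.9, 0.5, 4.1]
gripper_width: 0.655
grasp_force: 12.0
```

```bash
python3 -c "
from h import *
goal([-.005,0,0.079],[0,0,-1],[0,1,0])"
```

```text
t 17.65 case [-0.0065  0.0004  0.0787] F [-2.9  0.1  4.1] w 0.655 q [-0.14  0.3   1.88 -0.    0.97 -1.56]
d [-0.0015 -0.0004 -0.0003] rv [-0.002 -0.    -0.002]
```

Contact at +4 N, at the height expected. I release and rise.

Call:
{"op": "drive_effector", "data": {"rows": {"dx": [0,0,0,0],"dy": [0,0,0,0],"dz": [0,0,0,0],"drx": [0,0,0,0],"dry": [0,0,0,0],"drz": [0,0,0,0],"aperture": [0.72,0.8,0.8,0.8]}, "quiet": true}}

```text
ok
```

Call:
{"op": "drive_effector", "data": {"rows": {"dx": [0,0,0,0,0.03,0.07,0.11,0.15,0.15],"dy": [0,0,0,0,0,0,0,0,0],"dz": [-0.01,-0.03,-0.06,-0.1,-0.13,-0.16,-0.18,-0.18,-0.18],"drx": [0,0,0,0,0,0,0,0,0],"dry": [0,0,0,0,0,0,0,0,0],"drz": [0,0,0,0,0,0,0,0,0],"aperture": [0.8,0.8,0.8,0.8,0.8,0.8,0.8,0.8,0.8]}}}

```text
time_s: 18.95
eef_pos: [0.4604, -0.0376, 0.2588]
tcp_rot: [0.0, 0.071, 0.998, -0.001]
wrist_force: [0.0, 0.2, -0.3]
gripper_width: 0.796
grasp_force: 0.0
```

```bash
python3 - <<'E'
from h import *
goal([-.16,0,.26],[0,0,-1],[0,1,0])
P=C0+RC.apply([-.0065,0,.088])
for n in("scene","wrist"):
    q=proj(n,P);print(n,q);white(n,q,.088,40)
    im=optics.snapshot(n);x,y=q.astype(int);cv2.imwrite(f"pics/f_{n}.png",im[max(0,y-60):y+60,max(0,x-80):x+80,::-1])
print("want",P)
# pad + bystanders
im=optics.snapshot("wrist");q=proj("wrist",C0+RC.apply([.041,-.145,.135]));print("pad pred",q)
m=(im.max(2)<45).astype(np.uint8);n,l,st,ce=cv2.connectedComponentsWithStats(m)
for i in range(1,n):
    if st[i,4]>60 and np.hypot(*(ce[i]-q))<60:print(st[i],ce[i].round(1))
E
```

```text
t 18.95 case [-0.1603  0.001   0.2588] F [-0.   0.2 -0.3] w 0.796 q [-0.13 -0.16  2.01 -0.    1.29 -1.56]
d [-0.0003 -0.001  -0.0012] rv [-0.002  0.    -0.001]
scene [266.46119311 209.52533885]
scene [ 219  138   98  143 5691] [[0.6171, -0.0383], [0.6096, -0.0603]]
wrist [280.43615968 329.2784834 ]
wrist [  192   281   184    68 10390] [[0.5978, -0.0563], [0.5947, -0.0543]]
want [ 0.6125636  -0.06009297  0.088     ]
pad pred [134.74318861 396.79216221]
[135 355  17   7  63] [144.  357.6]
```

```bash
python3 - <<'E'
from h import *
for n in("scene","top"):
    x,y=proj(n,C0+RC.apply([-.0065,0,.088])).astype(int);im=optics.snapshot(n).astype(int);print(n,x,y)
    for j in range(y-24,y+25,4):print(j,*["%3d"%im[j,i].mean() for i in range(x-32,x+33,4)])
E
```

```text
scene 266 209
185  63  86 135 143  91 113 144 143 147 145 144  91  85  88 160 147 140
189  60  78  85 154 143 145 144 141 148 146 146 138  83  82 140 157 144
193  63  77  87 129 123 150 145 147 147 149 148 147  89  82  79 167 155
197  67  76  89  93 110 145 149 147 147 150 152 148 154  80  81 113 123
201  65  80  84  92 119 148 148 160 164 161 151 150 152 106  78  76  93
205  65  75  83  92 122 154 175 176 176 177 177 155 152 154  76  78  80
209  60  75  87  87 131 167 178 176 173 176 177 159 148 148 131  77  76
213  57  74  82  85 140 137 176 177 177 178 179 129 153 149 150  85  78
217  53  81  79  87 154 110 120 176 181 167  93 149 152 152 149  78  75
221  51  82  84  90 156 151  85  91  90  91 121 152 156 154 152 129  77
225  78  77  74  88 156 154 156 153 153 153 153 152 153 156 152 151 129
229  76  77  78  87 154 152 153 155 156 155 158 153 156 153 153 150 148
233  80  76  75  87 156 152 154 156 153 155 153 157 153 156 164 166 151
top 304 187
163 170 169 174 172 169 172 169 175 171 171 174 172 169 169 168 175 168
167 176 172 173 166 174 170 173 175 176 172 173 176 171 172 172 172 168
171 175 172 169 172 168 175 173 173 171 173 172 170 172 170 172 174 168
175  47  59  85 124 153 166 176 174 177 172 172 173 173 170 173 169 172
179  61  62  56  60  54  46  53  46  63  91 127 153 164 170 166 171 172
183  61  68  64  65  64  61  61  56  60  50  56  54  52  42  47  58  80
187  63  68  72  62  68  67  65  64  62  60  58  61  59  64  56  60  57
191  68  69  67  69  64  64  73  65  66  65  65  66  64  60  58  70  64
195  72  69  70  69  68  72  70  69  67  71  66  66  66  65  69  61  65
199  72  71  72  72  75  69  73  68  66  70  72  75  65  70  67  65  73
203  76  70  78  77  72  77  68  72  77  73  71  70  76  71  68  71  69
207  77  72  78  73  80  75  76  76  72  73  74  70  77  74  68  72  72
211  76  79  74  79  78  71  80  76  70  73  77  74  72  75  72  75  71
```

```bash
python3 - <<'E'
from h import *
im=optics.snapshot("scene").astype(int).mean(2);m=np.zeros_like(im,np.uint8);m[195:225,245:290]=im[195:225,245:290]>164
n,l,st,ce=cv2.connectedComponentsWithStats(m);i=1+np.argmax(st[1:,4]);b=st[i]
for z in(.088,):print(b,RC.inv().apply(onz("scene",ce[i],z)-C0),[RC.inv().apply(onz("scene",e,z)-C0).round(3) for e in[(b[0],ce[i][1]),(b[0]+b[2],ce[i][1]),(ce[i][0],b[1]),(ce[i][0],b[1]+b[3])]])
print(r.close_job())
E
```

```text
[254 201  24  18 309] [-0.00481249 -0.0012046   0.088     ] [array([ 0.021, -0.012,  0.088]), array([-0.032,  0.01 ,  0.088]), array([-0.015, -0.027,  0.088]), array([0.006, 0.027, 0.088])]
the job is handed in; nothing more can be done
None
```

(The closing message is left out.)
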